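Lock down a press-to-run grinder, mesh its cup and hold it running

TASK

Get the cordless spice grinder on the hob cover panels running: first press the lever of its suction foot down until it locks, so that the grinder cannot walk. Then lift the standing grey cup by its rubber band, set it upright into the grinder's well, turned so that its splines drop into the keyways, and press it fully home against the spring until its flange meets the rim. The grinder runs only while the cup is held down, so finish still gripping the cup and pressing it home, and leave the jar, bowl and stick bundle where they stand.

Things in the scene. Friction and masses are not known exactly. Their poses are not given: they have to be found in the camera images.
- well (a point): Centre of the well's mouth on the grinder base, level with its rim, 70 mm above the panel (panel top z = 0.012). Base fixed, upright, grey, 100 mm wide, foot 124 mm. z up. Bore 66 mm in a black collar with four keyways, 13 mm wide, out to 42 mm from the axis, on the base's own +x, +y, -x, -y. Lock lever along its +y. The sprung seat lies 28 mm below the rim.
- lock_lever (a joint): Lock lever of the suction foot, rad: 0 raised, 0.6 locked (level, at its stop). Over-centre spring: 6 to 9 N on the pad starts it, less as it goes down; past the middle (0.3) it snaps to the stop and stays. Its level hinge is 62 mm from the well's axis along the base's +y, 18 mm above the panel.
- lever_pad (a point): Centre of the upper face of the lever's pad, 36 x 36 mm, 59 mm from the hinge; moves with the lever. Raised: about 55 mm above the panel, 108 mm from the well's axis, sloping 34 degrees, outer end up. Locked: level, 22 mm above the panel, 121 mm from the well's axis.
- drive_seat (a joint): Sprung seat in the well that the cup's underside presses down, running the grinder, m: 0 up, 0.008 with the cup's flange on the rim. About 6.5 N starts it, 14.5 N holds it fully down; let go, it pushes the cup up again. The cup's weight alone does not press it.
- cup_grip (a point): Point on the axis of the loose cup, 79 mm above its underside, amid the black rubber band (57 mm across, 60 to 98 mm up) by which to grip it; z up along the cup, x, y as for the cup. It stands upright on a panel, 112 mm high, 0.2 to 0.32 kg, grey dome on top; flange 83 mm across, underside 36 mm up, with a black rib on its sloping shoulder over each of the four splines.
- cup: The cup; origin at the centre of its underside. Collar 64 mm across below the flange, tapered to 56 at the foot. Four splines, 9 mm wide, out to 38.5 mm, on the cup's own +x, +y, -x, -y, from 26 mm up down to points at 8.5 mm. It meshes in any of four turns, within about 4 degrees. Underside below the rim: 8.5 mm unmeshed, 28 on the seat, 36 fully home.
- spice_jar: Bystander: glass jar with pebbles, 66 mm across, 127 mm high, at the back of the panels; origin at its underside.
- pale_bowl: Bystander: thin pale bowl, 77 mm across, 28 mm high; origin at its underside.
- bundle: Bystander: bundle of tied sticks, 128 x 56 x 38 mm; origin at its underside.

How it is judged:
By the outcome, as a careful person would: the job done as asked, in the order asked, and still so for the second after the job is handed in, while the arm keeps its last pose, push and grip.
It also fails if it takes over 56 s, if anything falls off the work surface, if the arm or the gripper's body presses on something with over 40 N, if the wrist force passes 120 N, or if a joint passes its speed limit or range.

ROBOT

A 7-joint arm with a two-finger parallel gripper is mounted at the origin on a cart in front of the work surface, level with it; the furniture and walls round the work are solid. World frame = base frame: x ahead of the robot, y to its left, z up, the work surface at z = 0. Lengths are in mm, angles in rad, forces in N, time in s.
With the tool pointing down it reaches from about 400 to 925 mm from the base axis. Payload 4.1 kg.
Tool frame: the origin (TCP) lies between the finger pads; the fingertips stand 17 mm ahead of it and the grasp point (between the pads) lies 2 mm behind it; z points along the fingers, y is the line along which they close (so a half turn about z gives the same grasp; the last joint's range is limited). The gripper opens to 85 mm and grips with 20 to 120 N. Pads are 22 mm wide; open, the fingers measure 114 mm over their backs; the gripper's body (76 mm by 85 mm) begins 54 mm behind the grasp point. The pads swing forward as they close: fully open they stand 13 mm farther back than shut.
Start: joints at [-1.319, 0.398, 0.045, 1.537, -0.019, 1.207, -0.051], TCP at [223.352, 610.455, 248.347] pointing down, gripper open.
Joint ranges: [-2.82, 2.82], [-0.49, 2.23], [-1.37, 1.46], [0, 2.46], [-1.36, 4.5], [0.23, 2], [-2.94, 2.94]. Speed limits (rad/s): [2.57, 2.57, 3.14, 3.14, 3.14, 3.14, 3.14].

INTERFACE

Orientations are given as a 3x3 rotation matrix whose columns are the frame's x, y, z axes.
In Python, from station import bot gives the robot as it stands.
- The arm moves only by the tool step_arm, never from a script. Its argument "plan" is a list of rows, each an object with "delta_pos": the shift along the tool's x, y, z normalised to -1 to 1, where 1 is 100 mm, a list of three; "spin": the turn about the tool's z normalised to -1 to 1, where 1 is 1.5 rad. A call has 1 to 8 rows; each row is the pose to reach, as a shift and turn from the pose commanded when the call began, along the tool's axes at that moment; what a row does not reach only later rows make up. A row lasts 1/10 s, in which the tool goes at most 50 mm and 8.59 degrees, less where a joint would pass 70% of its speed; a pose out of reach is approached as far as the arm can. A call with a number of a shift or a turn outside -1 to 1 is refused whole. A call with a gripper value outside its range is refused whole. "hand" is the gripper command: -1 is fully open, 1 is shut, values between are in proportion, set as the call begins (left out, the last holds). The fingers move at their own pace and stop on an object; "grip_force" is the grip in N (left out, the last holds). Time passes only in rows, so rows that repeat a pose let the fingers close. It gives the time, the measured TCP pose, the force, the opening and the grip force at its end, in the units of the state.
- bot.get_state(): the state, without advancing time (a new reading comes with each control period).
- bot.capture(name): name is "scene" or "top" or "wrist"; returns a dict with "pixels" (400x640x3 uint8, red, green, blue), "vfov" (degrees; the focal length in pixels is half the picture's height over the tangent of half this angle, whatever the lens; pixels are square), "cx", "cy" (the principal point, pixels), "rvec" (rotation vector, rad) and "tvec" (3), from world to camera coordinates, as OpenCV has them; the wrist camera has in their place "tool_from_camera" (4x4, takes a point from camera to tool coordinates, whose origin is the TCP and whose axes are the flange's). Camera axes: x right, y down, z forward; pixel columns grow to the right and rows downward; lengths in mm; the calibration is good to about 2 mm. A picture is of the moment at which its call begins: read the wrist's pose just before it. There is no depth.
- bot.sign_off(): hands the job in; it is judged then, once.
The state is a dict: "t": time; "joint_pos": joint angles; "joint_vel": joint speeds; "joint_efforts": joint torques, N m; "position": TCP position; "tcp_rot": TCP orientation; "force": force on the tool from outside, world axes, zero at the start; "ft_torque": the same for the moment, N m; "finger_gap": finger opening in mm; "grip_force": force on a finger pad.
Only numpy, scipy, OpenCV 4.12 (cv2) and the standard library are available. Lean on these libraries where they do the work, as an engineer would, in place of code of your own. Each camera call takes 0.05 s, during which the arm holds its last target. There are 200 camera calls.

## Working session

There is one attempt and no reset: what is moved stays moved. The work goes in short steps, Python scripts to look and compute and a tool call to move; the robot and the scene stay as the last step left them, time stands still between calls to the robot, and variables do not carry over. Pictures are saved under pics/ and viewed, at most 10 in all, crops included, and the job is handed in when it is done.

Besides the shell and the picture viewer there is one more tool, called after "Emit:" as name(argument=value, ...) on one line, values as JSON. step_arm: Moves the arm, as the interface text tells. Its arguments: {"type":"object","properties":{"plan":{"type":"array","items":{"type":"object","properties":{"delta_pos":{"type":"array","items":{"type":"number","minimum":-1,"maximum":1}},"spin":{"type":"number","minimum":-1,"maximum":1}}}},"hand":{"type":"number"},"grip_force":{"type":"number"}},"required":["plan"]}

```bash
mkdir -p pics; cat > h.py <<'E'
import numpy as np, cv2
from station import bot
def snap(n,f=None):
    s=bot.get_state(); c=bot.capture(n)
    if f: cv2.imwrite('pics/'+f,c['pixels'][:,:,::-1])
    F=200/np.tan(np.radians(c['vfov'])/2); K=np.array([[F,0,c['cx']],[0,F,c['cy']],[0,0,1.]])
    if n=='wrist':
        T=np.eye(4);T[:3,:3]=s['tcp_rot'];T[:3,3]=s['position'];T=T@np.array(c['tool_from_camera'])
        R=T[:3,:3].T;t=-R@T[:3,3]
    else:
        R=cv2.Rodrigues(np.array(c['rvec'],float))[0];t=np.array(c['tvec'],float).ravel()
    return c['pixels'],(K,R,t)
def cast(cal,uv,z):
    K,R,t=cal; o=-R.T@t; d=R.T@np.linalg.inv(K)@np.array([*uv,1.])
    return o+d*(z-o[2])/d[2]
def proj(cal,p):
    K,R,t=cal; q=K@(R@np.asarray(p,float)+t); return q[:2]/q[2]
E
python3 - <<'E'
from h import *
np.set_printoptions(precision=3,suppress=True)
for n in('top','scene'):
    p,c=snap(n,n+'0.png'); print(n,-c[1].T@c[2],c[1][2],c[0][0,0])
s=bot.get_state();print(s)
E
```

```text
top [ 472.588 -142.094  985.167] [ 0.126  0.022 -0.992] 452.05150395904514
scene [  56.502 -619.898  808.486] [ 0.538  0.49  -0.686] 448.25677367861385
{'t': 0.1, 'joint_pos': array([-1.319,  0.399,  0.045,  1.538, -0.019,  1.207, -0.051]), 'joint_vel': array([ 0.   , -0.   ,  0.001, -0.005,  0.002,  0.   ,  0.   ]), 'joint_efforts': array([  0.004, -47.626,   1.371, -25.495,   0.012,   0.005,   0.   ]), 'position': array([223.174, 609.937, 247.385]), 'tcp_rot': array([[-0.939,  0.344, -0.   ],
       [ 0.344,  0.939, -0.002],
       [-0.   , -0.002, -1.   ]]), 'force': array([-0.522,  0.44 ,  0.216]), 'ft_torque': array([0.009, 0.06 , 0.011]), 'grip_force': 0.0, 'finger_gap': 85.4328338520336}
```

View pics/top0.png

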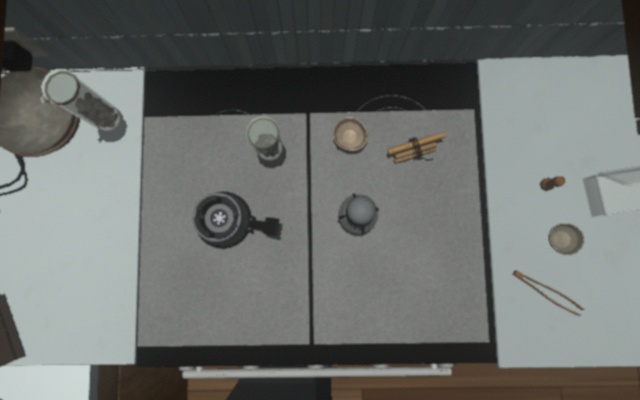

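View pics/scene0.png

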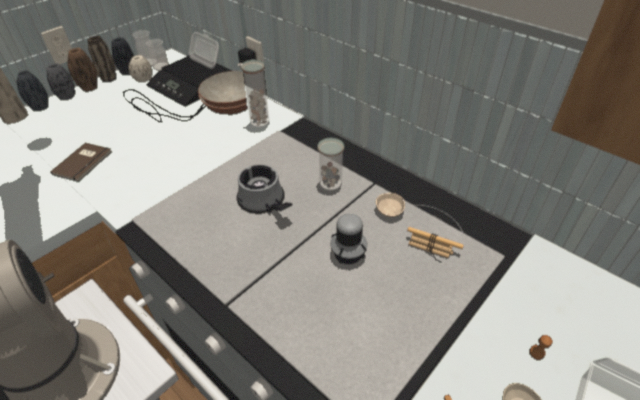

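Top view: grinder well at about (220,218) with its lever pad at (267,228), cup dome at (361,211) with flange at about (358,214). The jar is at (266,145), the bowl at (350,135) and the sticks at (417,147).

```bash
python3 - <<'E'
from h import *
np.set_printoptions(precision=1,suppress=True)
p,c=snap('top')
for n,uv,z in(('well',(220,217),82),('pad',(268,227),67),('cupflange',(358,214),50),('dome',(361,211),118),('jar',(264,135),139),('jarbase',(270,158),12),('bowl',(350,135),40)):
    print(n,cast(c,uv,z))
i=cv2.resize(p[170:270,170:400],None,fx=3.4,fy=3.4,interpolation=cv2.INTER_CUBIC)
cv2.imwrite('pics/t1.png',cv2.convertScaleAbs(i[:,:,::-1],alpha=1.7,beta=10))
E
```

```text
well [562.3  55.8  82. ]
pad [541.5 -39.4  67. ]
cupflange [ 566.4 -224.7   50. ]
dome [ 565.3 -224.6  118. ]
jar [713.9 -40.6 139. ]
jarbase [697.7 -38.5  12. ]
bowl [ 737.9 -213.6   40. ]
```

View pics/t1.png

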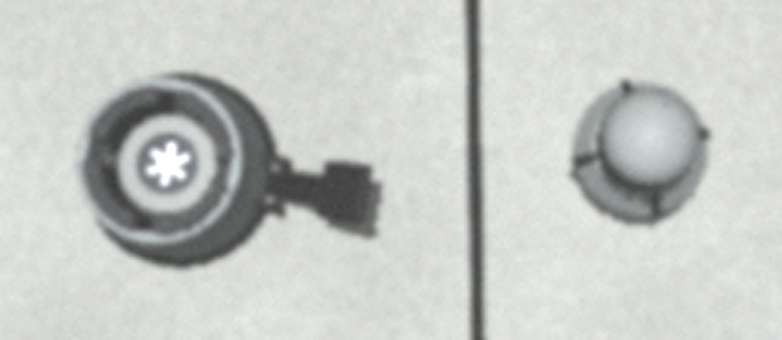

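Emit:
step_arm(plan=[{"delta_pos": [-0.33,-0.3,0]},{"delta_pos": [-0.66,-0.6,0]},{"delta_pos": [-1,-0.91,-0.2]}], hand=1, grip_force=20)

```text
$.plan[0]: bad value
```

Emit:
step_arm(plan=[{"delta_pos": [-0.33,-0.3,0]},{"delta_pos": [-0.66,-0.6,0]},{"delta_pos": [-1,-0.91,-0.2]}])

```text
$.plan[0]: bad value
```

Emit:
step_arm(plan=[{"delta_pos": [-0.33,-0.3,0]},{"delta_pos": [-0.66,-0.6,0]},{"delta_pos": [-1,-0.91,-0.1]}])

```text
$.plan[0]: bad value
```

Emit:
step_arm(plan=[{"delta_pos": [-0.33,-0.3,0]},{"delta_pos": [-0.66,-0.6,0]},{"delta_pos": [-1,-0.91,0]}])

```text
$.plan[0]: bad value
```

Emit:
step_arm(plan=[{"delta_pos": [-0.33,-0.3,0]},{"delta_pos": [-0.66,-0.6,0]},{"delta_pos": [-1,-0.91,0]},{"delta_pos": [-1,-0.91,0]},{"delta_pos": [-1,-0.91,0]}])

```text
$.plan[0]: bad value
```

```bash
python3 - <<'E'
from h import *
np.set_printoptions(precision=3,suppress=True)
p,c=snap('wrist','w1.png'); s=bot.get_state();print(s['t'],s['position'],s['tcp_rot'],s['joint_pos'],-c[1].T@c[2],c[1][2])
E
```

```text
0.2 [223.228 610.093 247.67 ] [[-0.939  0.344 -0.   ]
 [ 0.344  0.939 -0.001]
 [-0.    -0.001 -1.   ]] [-1.319  0.399  0.045  1.537 -0.019  1.207 -0.051] [144.375 639.632 372.626] [ 0.302 -0.114 -0.946]
```

View pics/w1.png

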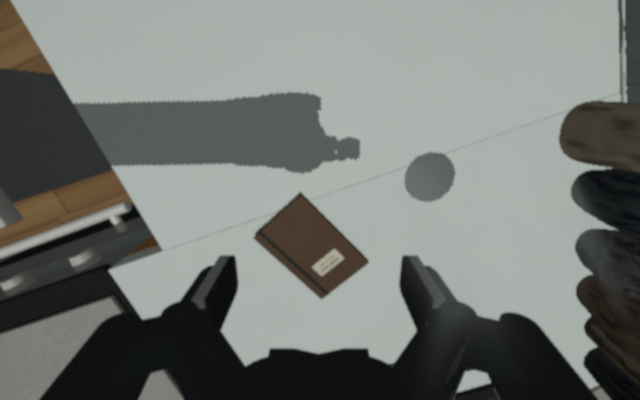

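The wrist view shows only the worktop under the start pose. The rows probably need spin as well.

Emit:
step_arm(plan=[{"delta_pos": [-0.33,-0.3,0],"spin": 0},{"delta_pos": [-0.66,-0.6,0],"spin": 0},{"delta_pos": [-1,-0.91,-0.2],"spin": 0}], hand=1, grip_force=20)

```text
t: 0.5
position: [285.4, 487.8, 265.4]
tcp_rot: [[-0.94, 0.342, -0.003], [0.342, 0.94, -0.006], [0.0, -0.006, -1.0]]
force: [1.0, 0.1, -0.0]
finger_gap: 43.9
grip_force: 0.0
```

Emit:
step_arm(plan=[{"delta_pos": [-0.33,-0.3,0],"spin": 0},{"delta_pos": [-0.66,-0.6,0],"spin": 0},{"delta_pos": [-1,-0.91,-0.2],"spin": 0}])

```text
t: 0.8
position: [347.8, 368.1, 286.1]
tcp_rot: [[-0.939, 0.343, -0.003], [0.343, 0.939, -0.004], [0.002, -0.005, -1.0]]
force: [0.2, 0.4, 0.3]
finger_gap: 0.0
grip_force: 0.0
```

Emit:
step_arm(plan=[{"delta_pos": [-0.33,-0.3,0],"spin": 0},{"delta_pos": [-0.66,-0.6,0],"spin": 0},{"delta_pos": [-1,-0.91,-0.1],"spin": 0}])

```text
t: 1.1
position: [410.9, 249.1, 297.4]
tcp_rot: [[-0.939, 0.343, -0.002], [0.343, 0.939, -0.001], [0.001, -0.002, -1.0]]
force: [1.1, 0.1, 0.4]
finger_gap: 0.2
grip_force: 0.0
```

Emit:
step_arm(plan=[{"delta_pos": [-0.33,-0.3,0],"spin": 0},{"delta_pos": [-0.66,-0.6,0],"spin": 0},{"delta_pos": [-1,-0.91,0],"spin": 0}])

```text
t: 1.4
position: [474.2, 129.9, 298.4]
tcp_rot: [[-0.939, 0.343, 0.0], [0.343, 0.939, 0.001], [-0.0, 0.001, -1.0]]
force: [0.6, 0.9, 1.5]
finger_gap: 0.1
grip_force: 0.0
```

Emit:
step_arm(plan=[{"delta_pos": [-0.33,-0.3,0],"spin": 0},{"delta_pos": [-0.66,-0.6,0],"spin": 0},{"delta_pos": [-1,-0.91,0],"spin": 0},{"delta_pos": [-1,-0.91,0],"spin": 0},{"delta_pos": [-1,-0.91,0],"spin": 0}])

```text
t: 1.9
position: [536.4, 10.5, 297.9]
tcp_rot: [[-0.938, 0.346, -0.001], [0.346, 0.938, -0.0], [0.001, -0.0, -1.0]]
force: [0.1, 0.1, -0.2]
finger_gap: 0.3
grip_force: 0.0
```

```bash
python3 - <<'E'
from h import *
np.set_printoptions(precision=3,suppress=True)
p,c=snap('wrist','w2.png'); s=bot.get_state();print(s['t'],s['position'],s['tcp_rot'],s['joint_pos'],-c[1].T@c[2],c[1][2])
for q in([562,62,82],[545,-45,67],[565,-224,118]):print(proj(c,q))
E
```

```text
1.95 [536.161  12.146 297.839] [[-0.939  0.344 -0.001]
 [ 0.344  0.939  0.001]
 [ 0.001  0.    -1.   ]] [-0.557  0.176  0.524  1.75  -0.094  1.24   1.211] [457.752  40.151 423.076] [ 0.302 -0.113 -0.947]
[364.764 179.033]
[280.736 191.842]
[147.335 267.13 ]
```

View pics/w2.png

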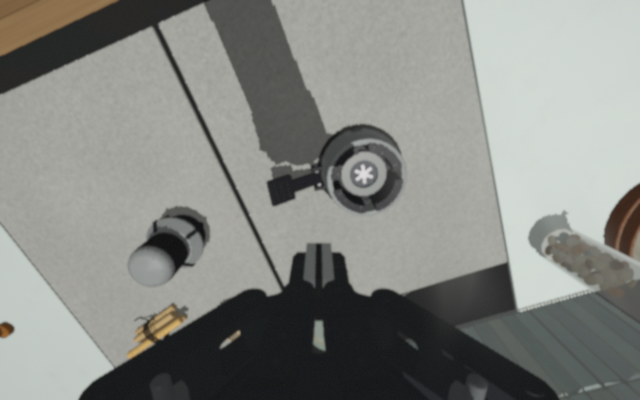

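The wrist view shows the well at about (362,175), the lever pad at (282,190) and the cup at (170,245).

```bash
python3 - <<'E'
import cv2
p=cv2.imread('pics/w2.png')
i=cv2.resize(p[115:220,260:410],None,fx=5,fy=5,interpolation=cv2.INTER_CUBIC)
cv2.imwrite('pics/w2c.png',cv2.convertScaleAbs(i,alpha=1.9,beta=15))
E
```

```text
(no output)
```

View pics/w2c.png

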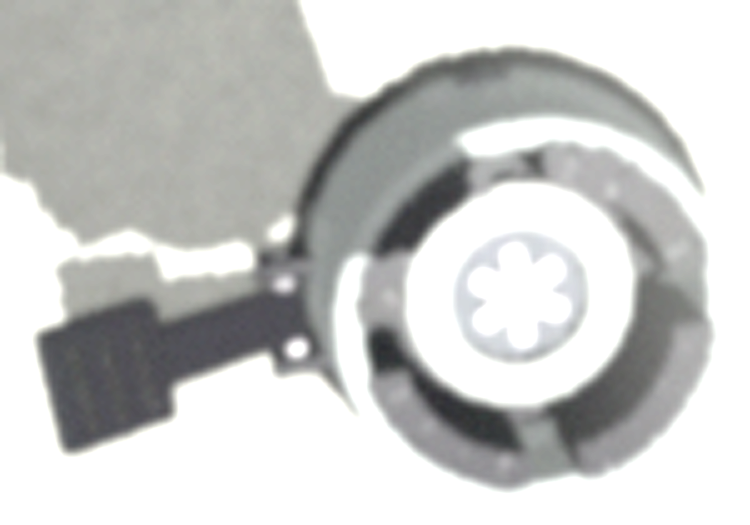

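Crop: lever pad corners average (107,375), which is pixel (281.4,190). The rim is centred at about (524,303), which is pixel (364.8,175.6). Keyways show at the left, top, right and bottom.

```bash
python3 - <<'E'
from h import *
np.set_printoptions(precision=1,suppress=True)
p,c=snap('wrist')
f=lambda x,y,z:cast(c,(260+x/5-.4,115+y/5-.4),z)
w=f(524,303,82);pad=f(107,375,67);print(w,pad,np.linalg.norm((w-pad)[:2]),np.degrees(np.arctan2(*(pad-w)[1::-1])))
a=f(548,462,82);b=f(507,150,82);print('keyline',np.degrees(np.arctan2(*(a-b)[1::-1])),(a+b)/2)
h=(f(285,283,34)+f(297,348,34))/2;print('hinge',h,np.degrees(np.arctan2(*(h-w)[1::-1])))
st=f(520,298,54-3);print('star',st)
for q in [(335,330),(712,340),(560,115),(505,490)]:print(np.linalg.norm((f(*q,82)-w)[:2]))
E
```

```text
[556.7  64.9  82. ] [542.1 -41.6  67. ] 107.52554637491104 -97.80951440021877
keyline -9.932351413847071 [559.2  65.3  82. ]
hinge [551.7   5.8  34. ] -94.85168208797798
star [564.1  66.5  51. ]
46.75706870361587
47.876717200786345
45.75876631039114
49.25588482126456
```

Emit:
step_arm(plan=[{"delta_pos": [-0.28,-0.53,0.4],"spin": 0},{"delta_pos": [-0.28,-0.53,0.8],"spin": 0},{"delta_pos": [-0.28,-0.53,1],"spin": 0}])

```text
t: 2.3
position: [542.6, -48.8, 195.5]
tcp_rot: [[-0.939, 0.345, -0.003], [0.345, 0.939, -0.001], [0.003, -0.002, -1.0]]
force: [-0.1, 0.6, -0.5]
finger_gap: -0.3
grip_force: 0.0
```

Emit:
step_arm(plan=[{"delta_pos": [0,0,0.4],"spin": 0},{"delta_pos": [0,0,0.8],"spin": 0},{"delta_pos": [0,0,0.9],"spin": 0},{"delta_pos": [0,0,0.9],"spin": 0},{"delta_pos": [0,0,0.9],"spin": 0}])

```text
t: 2.8
position: [545.9, -47.1, 109.8]
tcp_rot: [[-0.94, 0.342, 0.003], [0.342, 0.94, 0.0], [-0.002, 0.001, -1.0]]
force: [-0.2, 0.2, 1.0]
finger_gap: 0.1
grip_force: 0.0
```

```bash
python3 - <<'E'
from h import *
np.set_printoptions(precision=1,suppress=True)
p,c=snap('wrist'); s=bot.get_state();print(s['t'],s['position'],s['force'])
i=cv2.resize(p,None,fx=1.25,fy=1.25,interpolation=cv2.INTER_CUBIC)
cv2.imwrite('pics/w3.png',cv2.convertScaleAbs(i[:,:,::-1],alpha=1.7,beta=10))
E
```

```text
2.85 [546.3 -47.4 110.3] [ 0.6 -0.6  0.4]
```

View pics/w3.png

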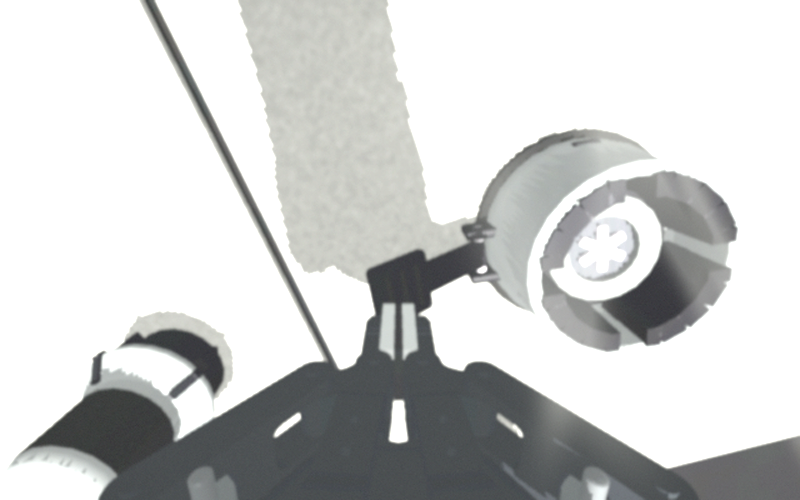

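Fingertips at (400,305), with the pad just ahead at (400,282) and the well at upper right, about (635,260), keyways visible.

```bash
python3 - <<'E'
from h import *
np.set_printoptions(precision=1,suppress=True)
p,c=snap('wrist'); s=bot.get_state()
f=lambda x,y,z:cast(c,(x/1.25,y/1.25),z)
print('pad inner corners',f(425,252,58),f(430,305,58),'outer left',f(368,270,76))
T=s['position']+s['tcp_rot']@[0,0,17];print(T,proj(c,T)*1.25,proj(c,[*T[:2],67])*1.25)
E
```

```text
pad inner corners [530.9 -26.2  58. ] [561.4 -33.6  58. ] outer left [523.7 -54.   76. ]
[546.4 -47.5  93.3] [397.  323.6] [397.1 297.1]
```

Emit:
step_arm(plan=[{"delta_pos": [0,0,0.15],"spin": 0},{"delta_pos": [0,0,0.25],"spin": 0},{"delta_pos": [0,0,0.32],"spin": 0},{"delta_pos": [0,0,0.38],"spin": 0},{"delta_pos": [0,0,0.44],"spin": 0},{"delta_pos": [0,0,0.49],"spin": 0},{"delta_pos": [0,0,0.53],"spin": 0}])

```text
t: 3.6
position: [544.0, -47.6, 54.3]
tcp_rot: [[-0.939, 0.344, -0.001], [0.344, 0.939, 0.0], [0.001, -0.0, -1.0]]
force: [-0.7, 0.3, -1.3]
finger_gap: 0.2
grip_force: 0.0
```

Emit:
step_arm(plan=[{"delta_pos": [0,0,0.02],"spin": 0},{"delta_pos": [0,0,0.04],"spin": 0},{"delta_pos": [0,0,0.05],"spin": 0},{"delta_pos": [0,0,0.05],"spin": 0}])

```text
t: 4.0
position: [544.6, -47.7, 50.9]
tcp_rot: [[-0.939, 0.344, -0.0], [0.344, 0.939, 0.001], [0.0, 0.001, -1.0]]
force: [-1.8, 0.6, 5.2]
finger_gap: -0.0
grip_force: 2.6
```

Emit:
step_arm(plan=[{"delta_pos": [0,0,-0.4],"spin": 0},{"delta_pos": [0,0,-0.9],"spin": 0},{"delta_pos": [0,0,-1],"spin": 0}])

```text
t: 4.3
position: [548.2, -48.5, 155.5]
tcp_rot: [[-0.939, 0.344, 0.01], [0.344, 0.939, 0.0], [-0.009, 0.004, -1.0]]
force: [0.1, 0.2, -0.0]
finger_gap: 0.1
grip_force: 0.0
```

Emit:
step_arm(plan=[{"delta_pos": [-0.1,-0.3,-0.3],"spin": 0},{"delta_pos": [-0.3,-0.65,-0.6],"spin": 0},{"delta_pos": [-0.4,-1,-0.9],"spin": 0}], hand=-1)

```text
t: 4.6
position: [548.3, -156.3, 241.4]
tcp_rot: [[-0.94, 0.342, 0.001], [0.342, 0.94, -0.0], [-0.001, 0.0, -1.0]]
force: [1.3, -0.9, 1.5]
finger_gap: 43.6
grip_force: 0.0
```

Emit:
step_arm(plan=[{"delta_pos": [-0.2,-0.3,0],"spin": 0},{"delta_pos": [-0.4,-0.58,0],"spin": 0},{"delta_pos": [-0.4,-0.58,0],"spin": 0},{"delta_pos": [-0.4,-0.58,0],"spin": 0},{"delta_pos": [-0.4,-0.58,0],"spin": 0}])

```text
t: 5.1
position: [565.3, -222.1, 239.6]
tcp_rot: [[-0.94, 0.342, -0.001], [0.342, 0.94, 0.002], [0.001, 0.001, -1.0]]
force: [-0.2, 0.3, -0.7]
finger_gap: 85.7
grip_force: 0.0
```

```bash
python3 - <<'E'
from h import *
np.set_printoptions(precision=1,suppress=True)
p,c=snap('wrist'); s=bot.get_state();print(s['t'],s['position'],s['force'])
cv2.imwrite('pics/w4raw.png',p[:,:,::-1])
i=cv2.resize(p,None,fx=1.25,fy=1.25,interpolation=cv2.INTER_CUBIC)
cv2.imwrite('pics/w4.png',cv2.convertScaleAbs(i[:,:,::-1],alpha=1.25,beta=10))
print(proj(c,[566,-225,91]),proj(c,[566,-225,50]))
E
```

```text
5.15 [ 565.4 -221.9  239.7] [-0.4 -0.2  0.2]
[315.5 192. ] [315.8 181.3]
```

View pics/w4.png

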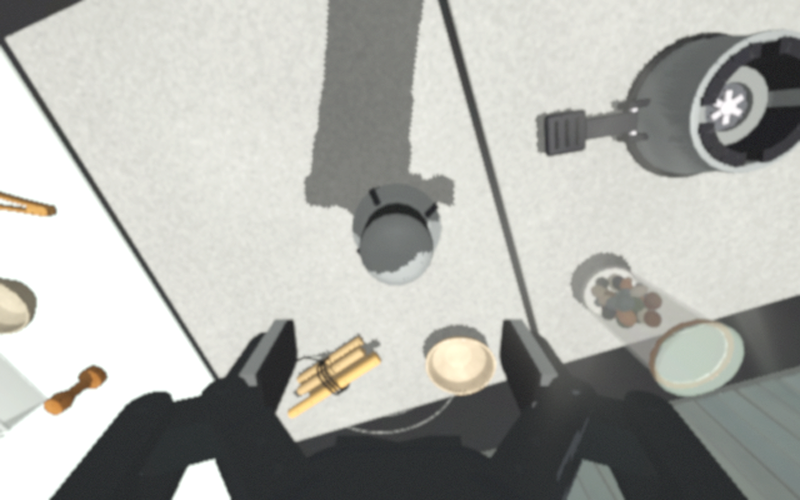

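The lever now lies level with its pad at (566,132) and well rim ellipse about (757,103). The cup dome is at (396,245), and ribs show at (376,196) and (431,210).

```bash
python3 - <<'E'
from h import *
np.set_printoptions(precision=1,suppress=True)
p,c=snap('wrist')
f=lambda x,y,z:cast(c,(x/1.25,y/1.25),z)
ang=lambda v:np.degrees(np.arctan2(v[1],v[0]))
pad=f(566,132,34);print('pad',pad)
for w in([557,65],[560,65],[563,66]):print(np.hypot(*(pad[:2]-w)),ang(pad[:2]-w))
print('dome',f(396,243,124-28)) # sphere centre approx
dc=np.array([566,-224])
L=f(353,235,52);Rr=f(441,235,52);T=f(398,182,52);print('flange',L,Rr,T)
for z in(54,60,66):
    a,b=f(376,196,z)[:2],f(432,210,z)[:2];print(z,a,b)
    for d in([566,-224],[568,-226],[564,-224]):print(ang(a-d),ang(b-d),np.hypot(*(a-d)),np.hypot(*(b-d)))
i=cv2.resize(p[130:240,260:380],None,fx=5,fy=5,interpolation=cv2.INTER_CUBIC)
cv2.imwrite('pics/w4c.png',cv2.convertScaleAbs(i[:,:,::-1],alpha=2,beta=10))
E
```

```text
pad [541.  -55.1  34. ]
121.1581416799697 -97.57462702044198
121.58996595589751 -98.9760949955241
123.07780539677516 -100.28304753419589
dome [ 567.5 -223.9   96. ]
flange [ 560.  -263.2   52. ] [ 587.6 -187.7   52. ] [ 529.  -208.1   52. ]
54 [ 533.5 -230.3] [ 562.2 -188.2]
-169.0478300351064 96.06859175317393 33.059239305801555 36.04074136388094
-172.91793278087604 98.7296553751466 34.72201151307752 38.28225284465304
-168.34772906745897 92.89151127750164 31.09798857452981 35.88445730569366
60 [ 532.6 -229.6] [ 560.7 -188.3]
-170.54345884891964 98.38393580047477 33.82248732755503 36.13593677846136
-174.25615288512964 100.89907188742859 35.541300070602645 38.44320833929825
-169.95234862507377 95.22438377512086 31.851361377658005 35.898894562170355
66 [ 531.7 -228.8] [ 559.3 -188.3]
-171.97215184792304 100.6833824487576 34.60775654354783 36.28977658578709
-175.53340604713551 103.04734924784873 36.37909779411032 38.65877288489668
-171.4816792479219 97.55152785866392 32.62855142738076 35.97274043547538
```

View pics/w4c.png

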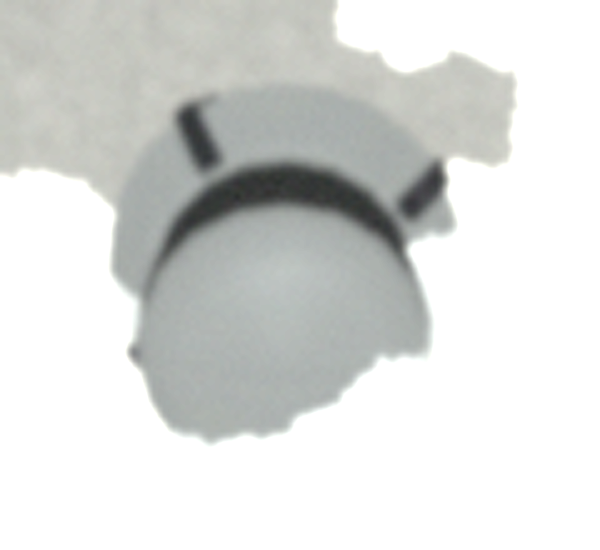

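Crop: ribs run (185,110)-(212,165) and (440,165)-(408,212), and the tip of the third rib, opposite the second, is at (136,352).

```bash
python3 - <<'E'
from h import *
np.set_printoptions(precision=1,suppress=True)
p,c=snap('wrist')
f=lambda x,y,z:cast(c,(260+x/5-.4,130+y/5-.4),z)[:2]
ang=lambda v:np.degrees(np.arctan2(v[1],v[0]))
for z in(52,57,62):
    a,b=f(440,167,z),f(135,352,z); m=(a+b)/2
    r=f(188,108,z),f(210,165,z+10);print(z,ang(a-b),m,np.hypot(*(a-b)),ang(r[0]-m),ang(r[1]-m),ang(r[0]-r[1]),ang(f(440,167,z)-f(408,212,z+10)))
# flange silhouette by gray ring (lit image): left edge pts
E
```

```text
52 102.06521112196674 [ 566.7 -224.2] 81.68298071654401 -168.92235726022304 -166.85243485728043 -174.00386485083573 115.64349927071981
57 102.06521112196666 [ 565.5 -223.7] 80.37805512177435 -168.92235726022304 -166.90431398393213 -173.890885069854 115.45213130700436
62 102.06521112196675 [ 564.2 -223.2] 79.07312952700471 -168.92235726022298 -166.9578207803601 -173.77366069280285 115.25377523933689
```

Emit:
step_arm(plan=[{"delta_pos": [-0.01,-0.02,0.3],"spin": 0},{"delta_pos": [-0.01,-0.02,0.6],"spin": 0},{"delta_pos": [-0.01,-0.02,0.9],"spin": 0},{"delta_pos": [-0.01,-0.02,0.9],"spin": 0}])

```text
t: 5.65
position: [562.9, -223.2, 146.1]
tcp_rot: [[-0.94, 0.342, -0.008], [0.342, 0.94, 0.003], [0.009, 0.0, -1.0]]
force: [-0.6, 0.2, -0.6]
finger_gap: 85.2
grip_force: 0.0
```

Emit:
step_arm(plan=[{"delta_pos": [0,0,0.2],"spin": 0},{"delta_pos": [0,0,0.4],"spin": 0},{"delta_pos": [0,0,0.6],"spin": 0},{"delta_pos": [0,0,0.6],"spin": 0},{"delta_pos": [0,0,0.6],"spin": 0}])

```text
t: 6.15
position: [566.5, -225.8, 91.5]
tcp_rot: [[-0.939, 0.343, 0.002], [0.343, 0.939, -0.0], [-0.002, 0.0, -1.0]]
force: [0.1, 0.0, 0.8]
finger_gap: 85.5
grip_force: 0.0
```

Emit:
step_arm(plan=[{"delta_pos": [0,0,0],"spin": 0},{"delta_pos": [0,0,0],"spin": 0},{"delta_pos": [0,0,0],"spin": 0},{"delta_pos": [0,0,0],"spin": 0},{"delta_pos": [0,0,0],"spin": 0}], hand=1, grip_force=60)

```text
t: 6.65
position: [566.8, -225.9, 91.9]
tcp_rot: [[-0.939, 0.343, 0.003], [0.343, 0.939, 0.0], [-0.003, 0.001, -1.0]]
force: [-0.3, 2.0, 6.3]
finger_gap: 54.6
grip_force: 62.7
```

Emit:
step_arm(plan=[{"delta_pos": [0,0,-0.15],"spin": 0},{"delta_pos": [0,0,-0.4],"spin": 0},{"delta_pos": [0,0,-0.7],"spin": 0},{"delta_pos": [0,0,-1],"spin": 0}])

```text
t: 7.05
position: [564.9, -225.9, 191.5]
tcp_rot: [[-0.939, 0.344, -0.001], [0.344, 0.939, 0.0], [0.001, -0.0, -1.0]]
force: [0.9, 0.4, -2.7]
finger_gap: 54.7
grip_force: 63.9
```

Emit:
step_arm(plan=[{"delta_pos": [0.1,0.3,-0.1],"spin": 0},{"delta_pos": [0.2,0.6,-0.2],"spin": 0},{"delta_pos": [0.35,0.9,-0.3],"spin": 0}])

```text
t: 7.35
position: [563.6, -128.7, 221.3]
tcp_rot: [[-0.939, 0.345, 0.001], [0.345, 0.939, -0.0], [-0.001, 0.0, -1.0]]
force: [-0.6, 1.1, -2.3]
finger_gap: 54.9
grip_force: 63.9
```

Emit:
step_arm(plan=[{"delta_pos": [0.1,0.3,0],"spin": 0},{"delta_pos": [0.2,0.6,0],"spin": 0},{"delta_pos": [0.35,0.9,0],"spin": 0}])

```text
t: 7.65
position: [561.6, -31.9, 220.9]
tcp_rot: [[-0.939, 0.344, 0.001], [0.344, 0.939, -0.0], [-0.001, 0.0, -1.0]]
force: [0.2, 0.2, -2.1]
finger_gap: 54.4
grip_force: 64.0
```

Emit:
step_arm(plan=[{"delta_pos": [0.1,0.3,0],"spin": 0.08},{"delta_pos": [0.2,0.6,0],"spin": 0.16},{"delta_pos": [0.3,0.85,0],"spin": 0.24},{"delta_pos": [0.37,0.91,0],"spin": 0.24},{"delta_pos": [0.37,0.91,0],"spin": 0.24},{"delta_pos": [0.37,0.91,0],"spin": 0.24}])

```text
t: 8.25
position: [558.0, 63.5, 220.5]
tcp_rot: [[-0.758, 0.653, 0.0], [0.653, 0.758, -0.001], [-0.001, -0.001, -1.0]]
force: [-0.1, 0.2, -1.5]
finger_gap: 54.7
grip_force: 64.0
```

```bash
python3 - <<'E'
from h import *
np.set_printoptions(precision=3,suppress=True)
p,c=snap('wrist','w5raw.png'); s=bot.get_state();print(s['t'],s['position'],s['tcp_rot'],s['force'],s['joint_pos'])
q,d=snap('top','t5raw.png')
a=cv2.resize(p[60:300,140:500],None,fx=1.9,fy=1.9,interpolation=cv2.INTER_CUBIC)
cv2.imwrite('pics/w5.png',cv2.convertScaleAbs(a[:,:,::-1],alpha=1.8,beta=15))
E
```

```text
8.3 [558.229  63.103 220.521] [[-0.757  0.654  0.   ]
 [ 0.654  0.757 -0.001]
 [-0.001 -0.    -1.   ]] [ 0.485  0.833 -2.096] [-0.672  0.307  0.595  1.798 -0.191  1.094  0.847]
```

View pics/w5.png

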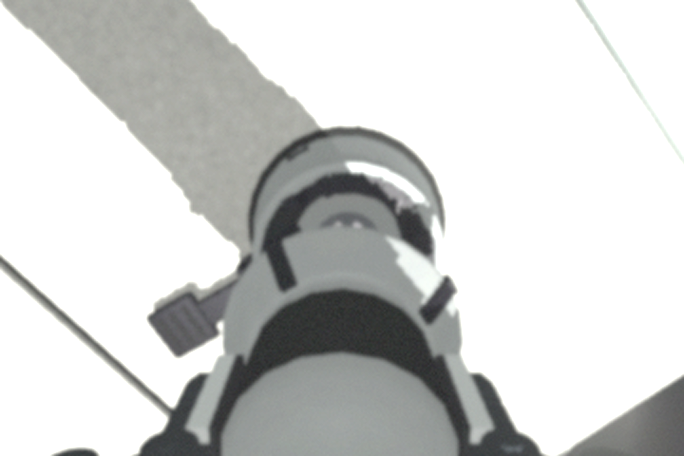

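The cup hangs over the well: its rib ends are at crop (268,242) and (454,284), the well's foot arc spans (250,215)-(345,128)-(443,215), and the pad corners are (150,318), (192,290), (218,325) and (178,356).

```bash
python3 - <<'E'
from h import *
np.set_printoptions(precision=1,suppress=True)
p,c=snap('wrist'); s=bot.get_state()
f=lambda x,y,z:cast(c,(140+x/1.9-.25,60+y/1.9-.25),z)[:2]
ang=lambda v:np.degrees(np.arctan2(v[1],v[0]))
for z in(180,184,188):
    a,b=f(268,242,z),f(454,284,z);m=(a+b)/2;h=(b-a)/2
    for sg in(1,-1):
        ce=m+sg*np.array([-h[1],h[0]]);
        if np.hypot(*(ce-s['position'][:2]))<25:print('cup',z,ce,ang(a-ce),ang(b-ce),np.hypot(*h)*2**.5)
from scipy.optimize import least_squares
def fit(pts,r): 
    P=np.array(pts); o=least_squares(lambda q:np.hypot(*(P-q).T)-r,[560,64]);return o.x,o.fun
P=[(250,215),(262,180),(290,148),(345,128),(395,141),(428,170),(443,215)]
for z in(12,18,24):print('foot',z,*fit([f(*q,z) for q in P],62))
pad=np.mean([f(*q,34) for q in[(150,318),(192,290),(218,325),(178,356)]],0);print('pad',pad)
for w in([558,64],[560,65],[562,65]):print(ang(pad-w),np.hypot(*(pad-w)))
E
```

```text
cup 180 [559.8  62. ] 170.7226731682094 80.72267316820943 43.6445940234656
cup 184 [558.3  63.4] 170.7226731682094 80.72267316820935 42.59003348175199
cup 188 [556.7  64.7] 170.72267316820944 80.72267316820947 41.53547294003838
foot 12 [566.1  62.5] [-0.1 -0.7 -0.3  0.7  0.   0.1 -1. ]
foot 18 [565.9  62.6] [-0.9 -1.  -0.2  1.1  0.2 -0.1 -1.9]
foot 24 [565.8  62.6] [-1.7 -1.2 -0.   1.4  0.4 -0.3 -2.7]
pad [540.3 -50.7]
-98.7587602217521 116.08836091183109
-99.64921009617329 117.39542520950849
-100.60868667856312 117.74716577658391
```

Emit:
step_arm(plan=[{"delta_pos": [-0.015,0.026,0.2],"spin": 0},{"delta_pos": [-0.015,0.026,0.4],"spin": 0},{"delta_pos": [-0.015,0.026,0.52],"spin": 0},{"delta_pos": [-0.015,0.026,0.57],"spin": 0},{"delta_pos": [-0.015,0.026,0.57],"spin": 0}])

```text
t: 8.9
position: [560.9, 65.8, 162.8]
tcp_rot: [[-0.757, 0.653, -0.001], [0.653, 0.757, -0.0], [0.0, -0.001, -1.0]]
force: [-0.2, 0.1, -2.7]
finger_gap: 54.8
grip_force: 64.0
```

Emit:
step_arm(plan=[{"delta_pos": [0,0,0.03],"spin": 0},{"delta_pos": [0,0,0.06],"spin": 0},{"delta_pos": [0,0,0.09],"spin": 0},{"delta_pos": [0,0,0.11],"spin": 0},{"delta_pos": [0,0,0.11],"spin": 0}])

```text
t: 9.4
position: [561.2, 66.2, 152.1]
tcp_rot: [[-0.758, 0.652, 0.0], [0.652, 0.758, -0.0], [-0.001, 0.0, -1.0]]
force: [0.8, -1.0, -2.8]
finger_gap: 54.4
grip_force: 64.0
```

Emit:
step_arm(plan=[{"delta_pos": [0,0,0.02],"spin": 0},{"delta_pos": [0,0,0.04],"spin": 0},{"delta_pos": [0,0,0.06],"spin": 0},{"delta_pos": [0,0,0.06],"spin": 0}])

```text
t: 9.8
position: [561.3, 65.7, 145.9]
tcp_rot: [[-0.757, 0.653, 0.001], [0.653, 0.757, -0.001], [-0.001, -0.0, -1.0]]
force: [1.3, -2.4, -2.9]
finger_gap: 55.0
grip_force: 64.0
```

Emit:
step_arm(plan=[{"delta_pos": [-0.01,-0.005,0.03],"spin": 0},{"delta_pos": [-0.01,-0.005,0.06],"spin": 0},{"delta_pos": [-0.01,-0.005,0.09],"spin": 0},{"delta_pos": [-0.01,-0.005,0.11],"spin": 0},{"delta_pos": [-0.01,-0.005,0.11],"spin": 0}])

```text
t: 10.3
position: [561.5, 65.4, 134.7]
tcp_rot: [[-0.758, 0.652, -0.0], [0.652, 0.758, -0.0], [0.0, -0.0, -1.0]]
force: [1.6, -0.5, -3.1]
finger_gap: 54.8
grip_force: 64.1
```

Going well. Now I press onto the spring.

Emit:
step_arm(plan=[{"delta_pos": [0,0,0.02],"spin": 0},{"delta_pos": [0,0,0.04],"spin": 0},{"delta_pos": [0,0,0.06],"spin": 0},{"delta_pos": [0,0,0.08],"spin": 0},{"delta_pos": [0,0,0.08],"spin": 0}], grip_force=90)

```text
t: 10.8
position: [561.7, 65.3, 128.4]
tcp_rot: [[-0.758, 0.652, 0.0], [0.652, 0.758, 0.001], [0.0, 0.0, -1.0]]
force: [-1.8, -1.6, 8.9]
finger_gap: 54.1
grip_force: 96.4
```

Emit:
step_arm(plan=[{"delta_pos": [0,0,0.01],"spin": 0},{"delta_pos": [0,0,0.02],"spin": 0},{"delta_pos": [0,0,0.02],"spin": 0}])

```text
t: 11.1
position: [561.8, 65.3, 126.7]
tcp_rot: [[-0.758, 0.652, 0.0], [0.652, 0.758, 0.001], [0.0, 0.001, -1.0]]
force: [-2.0, -2.4, 10.0]
finger_gap: 54.0
grip_force: 96.6
```

Emit:
step_arm(plan=[{"delta_pos": [0,0,0.01],"spin": 0},{"delta_pos": [0,0,0.02],"spin": 0},{"delta_pos": [0,0,0.03],"spin": 0},{"delta_pos": [0,0,0.03],"spin": 0}])

```text
t: 11.5
position: [561.9, 65.2, 126.0]
tcp_rot: [[-0.758, 0.652, -0.0], [0.652, 0.758, 0.002], [0.002, 0.001, -1.0]]
force: [-7.7, -1.5, 25.5]
finger_gap: 54.3
grip_force: 98.1
```

Emit:
step_arm(plan=[{"delta_pos": [0,0,0],"spin": 0},{"delta_pos": [0,0,0],"spin": 0},{"delta_pos": [0,0,0],"spin": 0},{"delta_pos": [0,0,0],"spin": 0},{"delta_pos": [0,0,0],"spin": 0},{"delta_pos": [0,0,0],"spin": 0},{"delta_pos": [0,0,0],"spin": 0},{"delta_pos": [0,0,0],"spin": 0}])

```text
t: 12.3
position: [561.9, 65.2, 126.0]
tcp_rot: [[-0.758, 0.652, -0.0], [0.652, 0.758, 0.002], [0.002, 0.001, -1.0]]
force: [-6.8, -1.2, 25.3]
finger_gap: 54.3
grip_force: 98.1
```

Steady at the hard stop: the force is 25 N and the cup is at its home height. Handing in.

```bash
python3 -c "
from station import bot
print(bot.sign_off())"
```

```text
the job is handed in; nothing more can be done
None
```

The lever is locked, and the cup is meshed in the well, pressed home against the stop and still gripped (25 N push, 98 N grip); I handed the job in at about 12 s, and no verdict came back.

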